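# Leak-test a batch of watches

### The arm

A 7-joint arm with a two-finger parallel gripper is mounted at the origin on the work surface. World frame = base frame: x ahead of the robot, y to its left, z up, the work surface at z = 0. Lengths are in m, angles in rad, forces in N, time in s.
With the tool pointing down it reaches from about 0.425 to 0.95 m from the base axis. Payload 4.7 kg.
Tool frame: the origin (TCP) lies between the finger pads; the fingertips stand 25 mm ahead of it and the grasp point (between the pads) lies 6 mm ahead of it; x points along the fingers, z is the direction in which the jaws open and shut, and the axes are right-handed (so a half turn about x gives the same grasp; the last joint's range is limited). The gripper opens to 85 mm and grips with 20 to 120 N. Pads are 22 mm wide; open, the fingers measure 114 mm over their backs; the gripper's body (76 mm by 85 mm) begins 54 mm behind the grasp point. The pads swing forward as they close: fully open they stand 13 mm farther back than shut.
Start: joints at [1.152, 0.469, -0.049, 1.532, 0.024, 1.141, -0.082], TCP at [0.257, -0.624, 0.256] pointing down, gripper open.
Joint ranges: [-2.59, 2.59], [-0.33, 1.99], [-1.39, 1.29], [0.1, 2.45], [-1.04, 4.18], [0.21, 1.99], [-2.66, 2.66]. Speed limits (rad/s): [2.57, 2.57, 3.14, 3.14, 3.14, 3.14, 3.14].

### API

Orientations are given as a 3x3 rotation matrix whose columns are the frame's x, y, z axes.
In Python, from rig import * gives the robot as it stands. Calls block until the motion is done:
- movep(position, orientation): joint-space move of the TCP to a pose.
- move_l(position, attitude=None, feed=0.15, until_force=None): straight line of the TCP; attitude=None keeps the orientation; feed is the mean speed in m/s. With until_force (N) it stops when the force on the tool has changed by that much, and returns True; else False.
- move_joints(angles): joint-space move.
- command_gripper(opening, newtons=None): finger opening in m; newtons is the grip in N (None keeps the last); returns when the fingers have stopped.
- sleep(seconds).
- inverse_kinematics(position, orientation): joint angles nearest the present ones, or None.
- sense(): the state.
- camera(name): name is "side" or "top" or "wrist"; returns (picture, depth): 400x640x3 uint8, red, green, blue; 400x640 float32, m along the optical axis (not along the pixel's ray), 0 where there is no reading.
- camera_params(name): a dict with "K" (3x3 intrinsics, pixels), "position" and "rotation" of the camera in the world; the wrist camera has in their place "tool_from_camera" (4x4, takes a point from camera to tool coordinates, whose origin is the TCP and whose axes are the tool frame's). Camera axes: x right, y down, z forward; pixel columns grow to the right and rows downward; lengths in m; the calibration is good to about 2 mm. A picture is of the moment at which its call begins: read the wrist's pose just before it. camera_params takes no time and is no camera call.
A pose or a line that the arm cannot do raises Unreachable and nothing moves.
- finish_job(): hands the job in, once; it reports no verdict.
The state is a dict: "time_s": time; "joint_pos": joint angles; "qd": joint speeds; "joint_efforts": joint torques, N m; "position": TCP position; "tcp_rot": TCP orientation; "wrist_force": force on the tool from outside, world axes, zero at the start; "ft_torque": the same for the moment, N m; "finger_gap": finger opening in m.
Only numpy, scipy, OpenCV 4.12 (cv2) and the standard library are available. Lean on these libraries where they do the work, as an engineer would, in place of code of your own. Each camera call takes 0.05 s, during which the arm holds its last target.

### The job

Leak-test all the watches waiting on the pad: lay them side by side on the tester's bed, set the clear cover fully down over them, turn the valve lever to the long middle rib, then push the pump plunger down to its stop and let it come up. Turn the valve lever fully back to its vent stop before lifting the cover; then stand the cover on the bench clear of the tester and lay every watch flat in the wooden tray, leaving the other things on the bench where they are.

Things in the scene. Friction and masses are not known exactly. Their poses are not given: they have to be found in the camera images.
- tester: Fixed leak tester: grey base 30 mm high, 140 mm deep (own x), 415 mm long (own y -200 to +215), origin at the underside. At +y the black rubber test bed; near the middle the hand pump; at -y a round valve drum 170 mm across, 36 mm high, with the lever. A small gauge (top 44 mm high) at own (42, -25) mm. Yaw varies.
- bed (a point): Centre of the test bed's top face, 34 mm above the work surface; same axes as the tester. The bed is flat, 130 mm along x by 207 mm along y, with a low kerb 4 mm above it all round: three watches fit side by side in a row along y at about 50 mm spacing.
- plunger (a joint): Hand pump plunger, m pressed down: 0 = up, 0.022 = on its stop. A black mushroom head of 36 mm diameter on an upright barrel; spring return, about 3 N at the top rising to about 13 N at the stop.
- plunger_top (a point): Centre of the plunger head's top face, 126 mm above the work surface when up. Moves with it.
- valve (a joint): Valve lever, rad: 0 = vented, on its end stop; 2.0 = other stop; grows counterclockwise from above. White raised ribs on the drum at 0.6, 1.2 and 1.8; the middle, longest one (1.2) is the test mark. Stays where left; about 4 N at the grip moves it. At angle q the arm points 3.927 + q rad (225 degrees + q) counterclockwise from the tester's own x axis.
- valve_grip (a point): Point on the lever's upright round black grip post, 14 mm diameter, on the arm's outer end, 55 mm from the pivot; 77 mm above the work surface; the post's top is at 93 mm; the steel arm below it spans heights 45 to 53 mm. Turns with the lever.
- valve_pivot (a point): Point on the lever's vertical hinge axis, at the same height as valve_grip. Fixed to the tester.
- cover: Loose clear plastic cover, an upside-down box open below, 90 mm (x) by 170 mm (y), 35 mm high, walls 4 mm (inside 82 x 162 x 31 mm), 0.25 kg. On top a black bar handle, 12 mm wide along x, 60 mm long along y, from 35 to 59 mm above the underside. Origin: centre of its underside. Starts on the bench beyond the tester.
- tray: Shallow wooden tray for tested watches, fixed, 190 x 190 mm, floor 4 mm above the work surface, rim 5 mm thick and 10 mm high. Origin: centre of its underside.
- pad: Grey pad, fixed, 190 x 190 mm, 4 mm thick, on which the watches wait. Origin: centre of its underside. Pad and tray may be on either side of the tester.
- watch_a: Watch head without strap (2 or 3 of the four are there): round steel case 38 mm across, 12 mm thick, four small lugs (48 mm tip to tip along x, pairs 26 mm wide, 2.5 to 9.5 mm above the underside), light dial on top, tiny crown at +y that gives way; about 60 g. Origin: centre of its underside; z out of the dial.
- watch_b: Watch head without strap (2 or 3 of the four are there): round steel case 38 mm across, 12 mm thick, four small lugs (48 mm tip to tip along x, pairs 26 mm wide, 2.5 to 9.5 mm above the underside), light dial on top, tiny crown at +y that gives way; about 60 g. Origin: centre of its underside; z out of the dial.
- watch_c: Watch head without strap (2 or 3 of the four are there): round steel case 38 mm across, 12 mm thick, four small lugs (48 mm tip to tip along x, pairs 26 mm wide, 2.5 to 9.5 mm above the underside), light dial on top, tiny crown at +y that gives way; about 60 g. Origin: centre of its underside; z out of the dial.
- watch_d: Watch head without strap (2 or 3 of the four are there): round steel case 38 mm across, 12 mm thick, four small lugs (48 mm tip to tip along x, pairs 26 mm wide, 2.5 to 9.5 mm above the underside), light dial on top, tiny crown at +y that gives way; about 60 g. Origin: centre of its underside; z out of the dial.
- screwdriver: Screwdriver, 150 mm, lying on the bench; leave it alone.
- loupe: Eye loupe, a black cone 34 mm across, 28 mm high; leave it alone.
- parts_dish: Glass dish 60 mm across, 25 mm high; leave it alone.
- oil_can: Red can 48 mm across, 110 mm high; leave it alone.
- blower: Rubber blower bulb 56 mm across, 85 mm high; leave it alone.
- strap_ring: Steel ring 60 mm across, 20 mm high; leave it alone.
- cell_jar: Amber jar 44 mm across, 45 mm high; leave it alone.
Not all that is in view belongs to the job. What is shaped like the watch_c but orange or yellow is not meant.

How it is judged:
On the way, in this order (a step that is already met when the one before it is completed fails the run):
1. all the watches lie on the bed with the cover set fully down over them and let go (z of cover in the frame of bed between -0.004 and 0.004 m and horizontal distance between cover and bed below 0.015 m and angle between cover's own z axis and vertical below 0.06 rad and x of watch_a in the frame of cover between -0.03 and 0.03 m and y of watch_a in the frame of cover between -0.07 and 0.07 m and z of each of watch_a, watch_b, watch_c, watch_d in the frame of cover below 0.02 m and x of watch_b in the frame of cover between -0.03 and 0.03 m and y of watch_b in the frame of cover between -0.07 and 0.07 m and x of watch_c in the frame of cover between -0.03 and 0.03 m and y of watch_c in the frame of cover between -0.07 and 0.07 m and x of watch_d in the frame of cover between -0.03 and 0.03 m and y of watch_d in the frame of cover between -0.07 and 0.07 m and contact force between the fingers and cover below 0.5 N), for 0.3 s.
2. with the cover on, the valve lever stands at the middle rib (z of cover in the frame of bed between -0.004 and 0.004 m and horizontal distance between cover and bed below 0.015 m and angle between cover's own z axis and vertical below 0.06 rad and x of watch_a in the frame of cover between -0.03 and 0.03 m and y of watch_a in the frame of cover between -0.07 and 0.07 m and z of each of watch_a, watch_b, watch_c, watch_d in the frame of cover below 0.02 m and x of watch_b in the frame of cover between -0.03 and 0.03 m and y of watch_b in the frame of cover between -0.07 and 0.07 m and x of watch_c in the frame of cover between -0.03 and 0.03 m and y of watch_c in the frame of cover between -0.07 and 0.07 m and x of watch_d in the frame of cover between -0.03 and 0.03 m and y of watch_d in the frame of cover between -0.07 and 0.07 m and value of joint valve between 1.1 and 1.3 rad and velocity of joint valve between -0.05 and 0.05 rad/s), for 0.3 s.
3. with the cover on and the lever at the middle rib, the plunger is pressed to its stop (z of cover in the frame of bed between -0.004 and 0.004 m and horizontal distance between cover and bed below 0.015 m and angle between cover's own z axis and vertical below 0.06 rad and x of watch_a in the frame of cover between -0.03 and 0.03 m and y of watch_a in the frame of cover between -0.07 and 0.07 m and z of each of watch_a, watch_b, watch_c, watch_d in the frame of cover below 0.02 m and x of watch_b in the frame of cover between -0.03 and 0.03 m and y of watch_b in the frame of cover between -0.07 and 0.07 m and x of watch_c in the frame of cover between -0.03 and 0.03 m and y of watch_c in the frame of cover between -0.07 and 0.07 m and x of watch_d in the frame of cover between -0.03 and 0.03 m and y of watch_d in the frame of cover between -0.07 and 0.07 m and value of joint valve between 1.1 and 1.3 rad and value of joint plunger above 0.02 m), for 0.1 s.
4. with the cover still on, the plunger is up again and the lever is fully back at its vent stop (z of cover in the frame of bed between -0.004 and 0.004 m and horizontal distance between cover and bed below 0.015 m and angle between cover's own z axis and vertical below 0.06 rad and x of watch_a in the frame of cover between -0.03 and 0.03 m and y of watch_a in the frame of cover between -0.07 and 0.07 m and z of each of watch_a, watch_b, watch_c, watch_d in the frame of cover below 0.02 m and x of watch_b in the frame of cover between -0.03 and 0.03 m and y of watch_b in the frame of cover between -0.07 and 0.07 m and x of watch_c in the frame of cover between -0.03 and 0.03 m and y of watch_c in the frame of cover between -0.07 and 0.07 m and x of watch_d in the frame of cover between -0.03 and 0.03 m and y of watch_d in the frame of cover between -0.07 and 0.07 m and value of joint valve below 0.08 rad and value of joint plunger below 0.003 m), for 0.3 s.
At the end, for the whole second after the job is handed in: Every watch present lies flat, either face up (0.15 rad), at rest on the tray floor, centre within 85 mm of the tray centre along both tray axes; cover upright on the bench, centre over 110 mm from the bed centre; lever within 0.08 rad of its vent stop; plunger up (3 mm) (x of watch_a in the frame of tray between -0.085 and 0.085 m and y of watch_a in the frame of tray between -0.085 and 0.085 m and ((z of watch_a in the frame of tray below 0.01 m and angle between watch_a's own z axis and vertical below 0.15 rad) or (z of watch_a in the frame of tray below 0.021 m and angle between watch_a's own z axis and vertical above 2.99 rad)) and linear speed of each of watch_a, watch_b, watch_c, watch_d, cover below 0.02 m/s and x of watch_b in the frame of tray between -0.085 and 0.085 m and y of watch_b in the frame of tray between -0.085 and 0.085 m and ((z of watch_b in the frame of tray below 0.01 m and angle between watch_b's own z axis and vertical below 0.15 rad) or (z of watch_b in the frame of tray below 0.021 m and angle between watch_b's own z axis and vertical above 2.99 rad)) and x of watch_c in the frame of tray between -0.085 and 0.085 m and y of watch_c in the frame of tray between -0.085 and 0.085 m and ((z of watch_c in the frame of tray below 0.01 m and angle between watch_c's own z axis and vertical below 0.15 rad) or (z of watch_c in the frame of tray below 0.021 m and angle between watch_c's own z axis and vertical above 2.99 rad)) and x of watch_d in the frame of tray between -0.085 and 0.085 m and y of watch_d in the frame of tray between -0.085 and 0.085 m and ((z of watch_d in the frame of tray below 0.01 m and angle between watch_d's own z axis and vertical below 0.15 rad) or (z of watch_d in the frame of tray below 0.021 m and angle between watch_d's own z axis and vertical above 2.99 rad)) and value of joint valve below 0.08 rad and value of joint plunger below 0.003 m and height (world z) of cover between -0.005 and 0.005 m and angle between cover's own z axis and vertical below 0.06 rad and horizontal distance between cover and bed above 0.11 m); the robot touches nothing.
It fails at once if another thing on the bench is moved by more than 40 mm (distance of any of screwdriver, loupe, parts_dish, oil_can, blower, strap_ring, cell_jar from where it was at the start of the episode above 0.04 m).
Of watch_a, watch_b, watch_c, watch_d only 2 to 3 are there at a start; the rules pass over those that are not, and their reading is None.
At some moment in a run one of watch_a, watch_b, watch_c, watch_d may be knocked a few centimetres aside while the robot is not near it.
It also fails if it takes over 210 s, if anything falls off the work surface, if the arm or the gripper's body presses on something with over 40 N, if the wrist force passes 120 N, or if a joint passes its speed limit or range.

## Working session

There is one attempt and no reset: what is moved stays moved. The work goes in short steps, each a Python script; the robot and the scene stay as the last script left them, time stands still between calls to the robot, and variables do not carry over. Pictures are saved under pics/ and viewed, and the job is handed in when it is done.

```bash
ls; mkdir -p pics; python3 - <<'E'
from rig import *
import cv2,numpy as np
s=sense();print(s['time_s'],s['position'],s['finger_gap'])
for n in ('top','side','wrist'):
    im,d=camera(n);cv2.imwrite(f'pics/{n}0.png',im[:,:,::-1]);np.savez(f'pics/{n}0.npz',im=im,d=d)
    print(n,camera_params(n))
E
```

```text
pics
0.0 [ 0.25630592 -0.62386867  0.25523244] 0.08522484114858363
top {'K': array([[518.80248882,   0.        , 320.19449959],
       [  0.        , 518.80248882, 197.97196611],
       [  0.        ,   0.        ,   1.        ]]), 'position': array([0.29646075, 0.0640093 , 1.4859397 ]), 'rotation': array([[-0.02570462, -0.98300574,  0.18176631],
       [-0.99961724,  0.02713544,  0.00538882],
       [-0.01022955, -0.18155822, -0.98332699]])}
side {'K': array([[411.37747948,   0.        , 319.18371695],
       [  0.        , 411.37747948, 197.80911459],
       [  0.        ,   0.        ,   1.        ]]), 'position': array([ 0.48523907, -0.76842374,  1.06844442]), 'rotation': array([[ 0.99477278, -0.08346444,  0.05882853],
       [-0.1016858 , -0.75703883,  0.64540857],
       [-0.00933319, -0.6480169 , -0.76156877]])}
wrist {'K': array([[277.56270086,   0.        , 316.8930306 ],
       [  0.        , 277.56270086, 195.4121069 ],
       [  0.        ,   0.        ,   1.        ]]), 'tool_from_camera': array([[ 4.51419068e-04, -2.97042754e-01,  9.54864073e-01,
        -1.17451439e-01],
       [ 1.15052322e-03, -9.54863384e-01, -2.97043084e-01,
         7.61855823e-02],
       [ 9.99999236e-01,  1.23268420e-03, -8.92889517e-05,
         3.32832942e-04],
       [ 0.00000000e+00,  0.00000000e+00,  0.00000000e+00,
         1.00000000e+00]])}
```

View pics/top0.png

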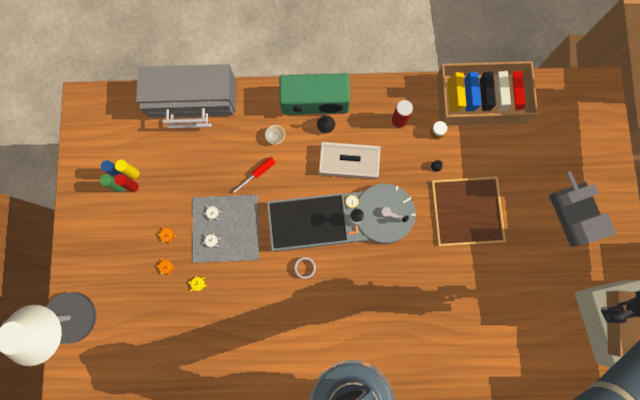

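View pics/side0.png

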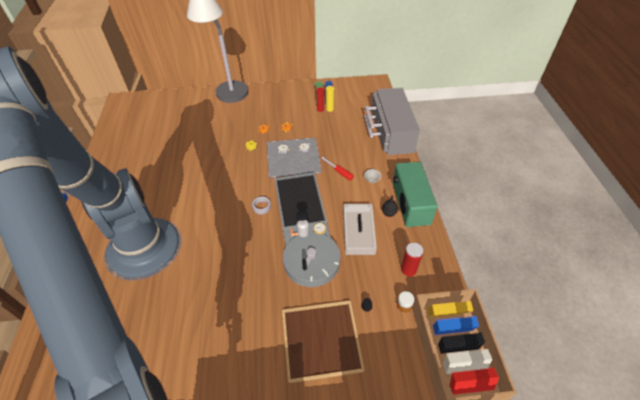

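```bash
cat > h.py <<'E'
import numpy as np,cv2
from rig import *
def load(n):
    z=np.load(f'pics/{n}.npz');return z['im'],z['d']
def toworld(cam,u,v,z=None,d=None,T=None):
    p=camera_params(cam);K=p['K']
    r=np.array([(u-K[0,2])/K[0,0],(v-K[1,2])/K[1,1],1.])
    if cam=='wrist':
        R,o=T
    else: R,o=p['rotation'],p['position']
    w=R@r
    if d is not None: return o+w*d
    return o+w*(z-o[2])/w[2]
def proj(cam,P,T=None):
    p=camera_params(cam);K=p['K']
    R,o=T if cam=='wrist' else (p['rotation'],p['position'])
    c=R.T@(np.array(P)-o); return K[0,0]*c[0]/c[2]+K[0,2],K[1,1]*c[1]/c[2]+K[1,2]
def wristT(s):
    M=camera_params('wrist')['tool_from_camera'];R=np.array(s['tcp_rot']);
    return R@M[:3,:3], np.array(s['position'])+R@M[:3,3]
def down(th):  # jaw axis (tool z) at world yaw th
    x=np.array([0,0,-1.]);z=np.array([np.cos(th),np.sin(th),0]);y=np.cross(z,x)
    return np.stack([x,y,z],1)
E
python3 - <<'E'
from h import *
im,d=load('top0')
c=cv2.resize(im[180:290,185:345],None,fx=5,fy=5,interpolation=cv2.INTER_CUBIC);cv2.imwrite('pics/c1.png',c[:,:,::-1])
c=cv2.resize(im[130:260,310:450],None,fx=4.6,fy=4.6,interpolation=cv2.INTER_CUBIC);cv2.imwrite('pics/c2.png',c[:,:,::-1])
for n,u,v in [('w1',212,212),('w2',211,240),('o1',166,235),('bed',300,225),('cover',335,165),('cover2',365,170),('pad',240,230),('tray',468,210),('drum',375,225),('table',330,300)]:
    print(n,d[v,u],toworld('top',u,v,d=d[v,u]).round(4))
E
```

```text
w1 1.488276 [0.5354 0.3834 0.0183]
w2 1.4828829 [0.4559 0.3872 0.0092]
o1 1.4766148 [0.4725 0.5135 0.0193]
bed 1.4613761 [0.4887 0.1308 0.0357]
cover 1.4932494 [0.6601 0.0269 0.0344]
cover2 1.4884254 [ 0.6426 -0.0586  0.0356]
pad 1.4938327 [0.4833 0.3054 0.0026]
tray 1.4975269 [ 0.5236 -0.3535  0.0027]
drum 1.4628246 [ 0.4835 -0.0805  0.0321]
table 1.4525702 [0.279  0.0521 0.0054]
```

View pics/c1.png

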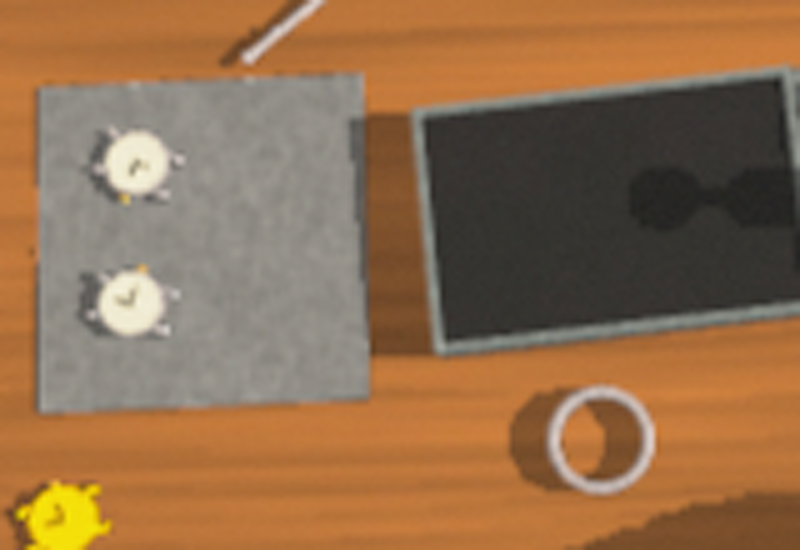

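View pics/c2.png

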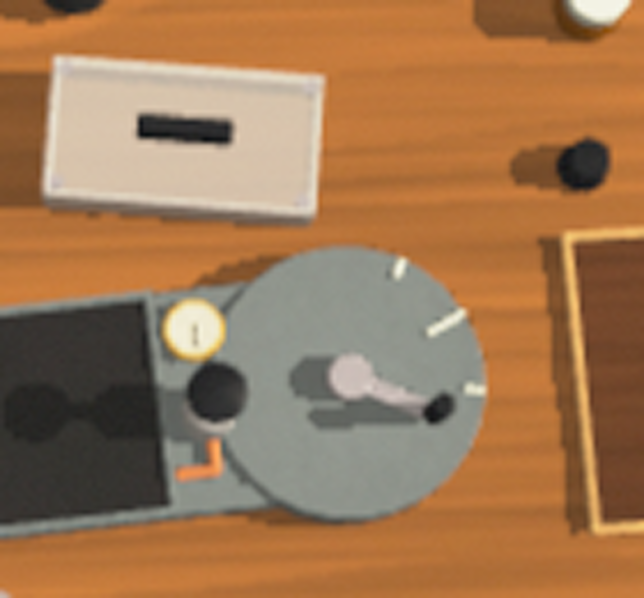

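```bash
cat >> h.py <<'E'
def dials(im,roi=None):
    hsv=cv2.cvtColor(im,cv2.COLOR_RGB2HSV)
    m=((hsv[:,:,2]>190)&(hsv[:,:,1]<60)).astype(np.uint8)
    if roi is not None:
        k=np.zeros_like(m);u0,v0,u1,v1=roi;k[v0:v1,u0:u1]=1;m*=k
    n,l,st,ce=cv2.connectedComponentsWithStats(m)
    return [(tuple(ce[i].round(1)),int(st[i,4])) for i in range(1,n) if st[i,4]>25]
def rot2(a): return np.array([[np.cos(a),-np.sin(a)],[np.sin(a),np.cos(a)]])
E
python3 - <<'E'
from h import *
im,d=load('top0')
for c,a in dials(im,(193,195,258,262)): print('top',c,a,toworld('top',*c,z=0.016).round(4))
ims,_=load('side0')
for c,a in dials(ims,(268,138,322,176)): print('side',c,a,toworld('side',*c,z=0.016).round(4))
def quad(mask,cam,z):
    cs,_=cv2.findContours(mask,cv2.RETR_EXTERNAL,cv2.CHAIN_APPROX_NONE);c=max(cs,key=cv2.contourArea)
    w=np.array([toworld(cam,*p[0],z=z)[:2] for p in cv2.convexHull(c)],np.float32)
    r=cv2.minAreaRect(w*1000);return r
hsv=cv2.cvtColor(im,cv2.COLOR_RGB2HSV)
def roi(m,b):
    k=np.zeros_like(m);k[b[1]:b[3],b[0]:b[2]]=1;return m*k
m=roi((hsv[:,:,2]<70).astype(np.uint8),(262,185,350,260))
print('bed',quad(m,'top',.034))
hs=cv2.cvtColor(ims,cv2.COLOR_RGB2HSV)
m=roi((hs[:,:,2]<70).astype(np.uint8),(270,165,330,232));print('bed side',quad(m,'side',.034))
m=roi(((hsv[:,:,1]<70)&(hsv[:,:,2]>120)).astype(np.uint8),(312,138,390,182));m=cv2.morphologyEx(m,cv2.MORPH_OPEN,np.ones((3,3)))
print('cover',quad(m,'top',.035))
m=roi((hsv[:,:,2]<60).astype(np.uint8),(330,150,370,170));print('handle',quad(m,'top',.059))
m=roi(((hs[:,:,1]<70)&(hs[:,:,2]>140)).astype(np.uint8),(340,200,380,260));print('cover side',quad(m,'side',.035))
m=roi((hs[:,:,2]<60).astype(np.uint8),(350,205,372,240));print('handle side',quad(m,'side',.059))
# tray interior
m=roi(((hsv[:,:,2]<120)).astype(np.uint8),(425,170,515,255));print('tray',quad(m,'top',.006))
E
```

```text
top (np.float64(212.0), np.float64(212.0)) 125 [0.5358 0.3839 0.016 ]
top (np.float64(210.9), np.float64(240.2)) 124 [0.4546 0.386  0.016 ]
side (np.float64(282.8), np.float64(148.0)) 51 [0.4559 0.3824 0.016 ]
side (np.float64(303.8), np.float64(146.7)) 53 [0.5347 0.3807 0.016 ]
bed ((499.2171936035156, 109.14934539794922), (126.4768295288086, 205.45677185058594), 5.049367904663086)
bed side ((499.14776611328125, 109.42185974121094), (123.30548858642578, 195.98768615722656), 5.035496234893799)
cover ((674.7274169921875, -14.519577026367188), (170.62255859375, 94.3568344116211), 84.47895812988281)
handle ((673.1676635742188, -14.214653015136719), (53.8941764831543, 11.7010498046875), 88.36903381347656)
cover side ((675.2730102539062, -27.57525634765625), (191.41537475585938, 93.21510314941406), 83.82129669189453)
handle side ((675.8914794921875, -24.897188186645508), (57.47736740112305, 3.0570051670074463), 80.5767822265625)
tray ((521.4326782226562, -353.25299072265625), (178.8817138671875, 177.56829833984375), 2.0490167140960693)
```

```bash
python3 - <<'E'
from h import *
print(sense()['tcp_rot'])
for P in [(0.495,.385,.25),(.5,.11,.25),(.674,-.015,.25),(.52,-.35,.25),(.5,-.1,.25)]:
  for th in (-17,5,163,90,-90):
    q=inverse_kinematics(P,down(np.radians(th)));print(P,th,None if q is None else np.round(q,2))
th=np.radians(-17)
movep((0.495,.385,.25),down(th))
s=sense();im,d=camera('wrist');cv2.imwrite('pics/w1.png',im[:,:,::-1]);T=wristT(s)
print(s['time_s'],s['position'])
for c,a in dials(im): print(c,a,toworld('wrist',*c,z=.016,T=T).round(4))
E
```

```text
[[-6.21629174e-04  9.24977564e-01  3.80021210e-01]
 [ 1.35634368e-03  3.80021714e-01 -9.24976571e-01]
 [-9.99998887e-01 -5.95530563e-05 -1.49082005e-03]]
(0.495, 0.385, 0.25) -17 [-0.14  0.53 -0.85  1.63  0.43  1.18 -1.38]
(0.495, 0.385, 0.25) 5 [-0.09  0.56 -0.94  1.62  0.48  1.2  -1.04]
(0.495, 0.385, 0.25) 163 [ 0.03  0.68 -1.18  1.62  0.65  1.29  1.58]
(0.495, 0.385, 0.25) 90 [-0.05  0.6  -1.02  1.62  0.53  1.23  0.4 ]
(0.495, 0.385, 0.25) -90 [-0.97  0.4   0.33  1.68 -0.15  1.08 -2.17]
(0.5, 0.11, 0.25) -17 [ 0.42  0.33 -0.88  1.89  0.29  1.06 -0.87]
(0.5, 0.11, 0.25) 5 [ 0.45  0.34 -0.92  1.88  0.31  1.07 -0.51]
(0.5, 0.11, 0.25) 163 [ 0.61  0.44 -1.17  1.88  0.45  1.12  2.12]
(0.5, 0.11, 0.25) 90 [ 0.59  0.43 -1.14  1.88  0.43  1.11  0.86]
(0.5, 0.11, 0.25) -90 [ 0.32  0.29 -0.75  1.89  0.23  1.05 -2.09]
(0.674, -0.015, 0.25) -17 [ 0.38  0.55 -0.63  1.52  0.34  1.19 -0.61]
(0.674, -0.015, 0.25) 5 [ 0.42  0.56 -0.69  1.51  0.38  1.2  -0.25]
(0.674, -0.015, 0.25) 163 [ 0.65  0.76 -1.18  1.5   0.71  1.36  2.27]
(0.674, -0.015, 0.25) 90 [ 0.47  0.59 -0.79  1.51  0.44  1.22  1.19]

[... 538 characters left out ...]
0.5, -0.1, 0.25) 163 [ 1.03  0.43 -1.17  1.88  0.44  1.12  2.54]
(0.5, -0.1, 0.25) 90 [ 0.8   0.31 -0.82  1.89  0.26  1.05  1.44]
(0.5, -0.1, 0.25) -90 [ 0.42  0.23 -0.36  1.91  0.09  1.02 -1.55]
3.7583 [0.49565628 0.38426608 0.24987951]
(np.float64(611.6), np.float64(51.1)) 865 [0.8585 0.4186 0.016 ]
(np.float64(573.2), np.float64(78.9)) 369 [0.8157 0.4009 0.016 ]
(np.float64(346.5), np.float64(162.4)) 660 [0.5355 0.3833 0.016 ]
(np.float64(285.8), np.float64(178.5)) 636 [0.4544 0.386  0.016 ]
(np.float64(420.3), np.float64(206.5)) 148 [0.6146 0.2965 0.016 ]
(np.float64(539.5), np.float64(236.3)) 546 [0.7648 0.2046 0.016 ]
(np.float64(482.9), np.float64(380.2)) 986 [ 0.6572 -0.0388  0.016 ]
```

View pics/w1.png

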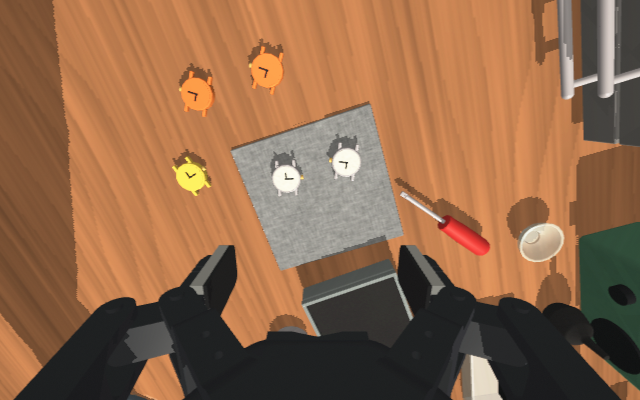

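```bash
cat >> h.py <<'E'
BED=np.array([.4992,.1092]);YAW=np.radians(5.05)
def bedp(x,y): return BED+rot2(YAW)@np.array([x,y])
def pick(xy,th,z=.029,zup=.2,op=.052):
    command_gripper(op)
    movep((xy[0],xy[1],max(z+.06,.1)),down(th))
    f=move_l((xy[0],xy[1],z),feed=.06,until_force=8)
    s=sense();print('at',np.round(s['position'],4),'contact',f,np.round(s['wrist_force'],1))
    command_gripper(0.0,35)
    print('gap',sense()['finger_gap']); 
    move_l((xy[0],xy[1],zup),feed=.2); print('gap up',sense()['finger_gap'],sense()['time_s'])
    return s['position'][2]
def place(xy,th,z,zup=.2,op=.055):
    movep((xy[0],xy[1],zup),down(th))
    move_l((xy[0],xy[1],z+.02),feed=.2)
    f=move_l((xy[0],xy[1],z-.004),feed=.03,until_force=3)
    s=sense();print('placed',np.round(s['position'],4),f,np.round(s['wrist_force'],1))
    command_gripper(op); move_l((xy[0],xy[1],zup),feed=.2)
    print('t',sense()['time_s'])
def snap(n,cam='wrist'):
    s=sense();im,d=camera(cam);cv2.imwrite(f'pics/{n}.png',im[:,:,::-1]);np.savez(f'pics/{n}.npz',im=im,d=d)
    return im,d,wristT(s)
E
python3 - <<'E'
from h import *
z=pick((.5355,.3833),np.radians(-17))
place(bedp(0,.045),YAW,z+.030)
im,d,T=snap('w2')
for c,a in dials(im): print(c,a,toworld('wrist',*c,z=.046,T=T).round(4))
print(bedp(0,.045))
E
```

```text
at [0.5357 0.3835 0.0295] contact False [ 0.  -0.4 -0.1]
gap 0.036161395857045246
gap up 0.03591666102031029 7.5333
placed [0.4952 0.1538 0.0597] True [ 0.1 -0.4  4.5]
t 11.025
(np.float64(245.8), np.float64(10.5)) 327 [0.421  0.3025 0.046 ]
(np.float64(320.1), np.float64(3.2)) 59 [0.483  0.3133 0.046 ]
(np.float64(329.8), np.float64(4.1)) 33 [0.4912 0.3133 0.046 ]
(np.float64(361.4), np.float64(16.5)) 555 [0.5188 0.3067 0.046 ]
(np.float64(280.7), np.float64(10.9)) 55 [0.4503 0.3048 0.046 ]
(np.float64(311.1), np.float64(14.5)) 71 [0.4762 0.3044 0.046 ]
(np.float64(319.0), np.float64(27.5)) 200 [0.4837 0.2953 0.046 ]
(np.float64(400.5), np.float64(20.7)) 51 [0.5524 0.3065 0.046 ]
(np.float64(451.7), np.float64(48.6)) 497 [0.6008 0.2893 0.046 ]
(np.float64(382.9), np.float64(20.5)) 39 [0.5374 0.3053 0.046 ]
(np.float64(272.1), np.float64(26.9)) 36 [0.4436 0.2922 0.046 ]
(np.float64(329.0), np.float64(23.4)) 27 [0.4919 0.2991 0.046 ]
(np.float64(265.6), np.float64(28.3)) 28 [0.4381 0.2907 0.046 ]
(np.float64(249.6), np.float64(32.3)) 124 [0.4244 0.2864 0.046 ]
(np.float64(294.4), np.f
[... 1591 characters left out ...]

(np.float64(317.7), np.float64(186.4)) 1070 [0.4952 0.1544 0.046 ]
(np.float64(204.5), np.float64(198.8)) 672 [0.3808 0.1309 0.046 ]
(np.float64(380.7), np.float64(204.7)) 205 [0.5616 0.1407 0.046 ]
(np.float64(471.1), np.float64(279.5)) 1755 [0.6768 0.0616 0.046 ]
(np.float64(273.5), np.float64(315.0)) 537 [ 0.4574 -0.007   0.046 ]
(np.float64(346.9), np.float64(311.9)) 361 [0.543  0.0052 0.046 ]
(np.float64(351.5), np.float64(323.6)) 351 [ 0.5505 -0.011   0.046 ]
(np.float64(329.1), np.float64(330.1)) 82 [ 0.5249 -0.0229  0.046 ]
(np.float64(475.3), np.float64(337.9)) 34 [ 0.7027 -0.0184  0.046 ]
(np.float64(435.3), np.float64(362.0)) 1235 [ 0.6625 -0.06    0.046 ]
[0.49523887 0.15402532]
```

View pics/w2.png

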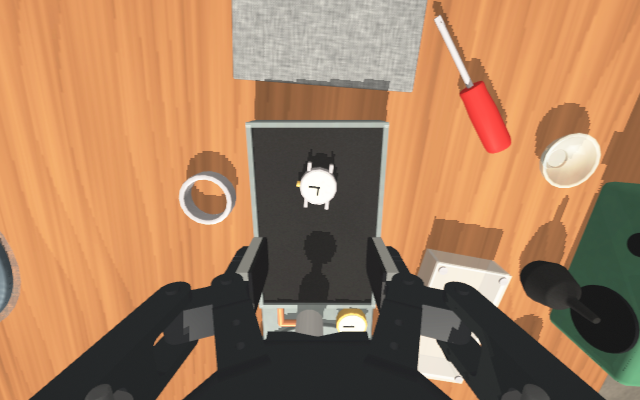

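```bash
python3 - <<'E'
from h import *
movep((0.47,.385,.22),down(np.radians(-17)))
im,d,T=snap('w3')
best=None
for c,a in dials(im):
    p=toworld('wrist',*c,z=.016,T=T)
    if .39<p[0]<.6 and .28<p[1]<.48 and a>400: print(c,a,p.round(4)); best=p
if best is not None and np.hypot(*(best[:2]-[.4545,.386]))<.003:
    z=pick(best[:2],np.radians(-17))
    place(bedp(0,-.02),YAW,z+.030)
    movep((*bedp(0,.02),.25),down(YAW))
    im,d,T=snap('w4')
    for c,a in dials(im):
        p=toworld('wrist',*c,z=.046,T=T)
        if abs(p[0]-.5)<.05 and abs(p[1]-.11)<.09 : print(c,a,p.round(4), rot2(YAW).T@(p[:2]-BED))
E
```

```text
(np.float64(303.4), np.float64(178.3)) 747 [0.4548 0.3851 0.016 ]
at [0.455  0.3854 0.0294] contact False [0.1 0.6 0.1]
gap 0.03609264731581106
gap up 0.03594114208390558 15.4333
placed [0.5009 0.089  0.0597] True [-0.6 -0.2  4.7]
t 19.15
(np.float64(311.6), np.float64(126.5)) 926 [0.4864 0.1863 0.046 ] [-0.0059525   0.07793731]
(np.float64(316.2), np.float64(207.3)) 616 [0.5003 0.0907 0.046 ] [-0.0005178  -0.01854093]
```

View pics/w4.png

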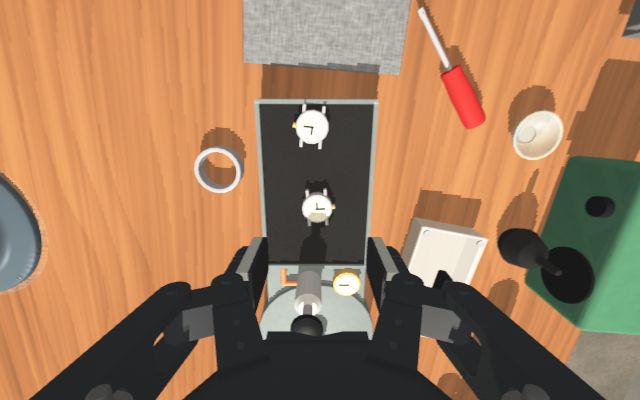

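```bash
python3 - <<'E'
from h import *
z=pick((.4864,.1863),YAW+np.radians(0),z=.0595)
place(bedp(0,.045),YAW,z)
movep((*bedp(0,.02),.25),down(YAW))
im,d,T=snap('w5')
for c,a in dials(im):
        p=toworld('wrist',*c,z=.046,T=T)
        if abs(p[0]-.5)<.05 and abs(p[1]-.11)<.09 : print(c,a,p.round(4), rot2(YAW).T@(p[:2]-BED))
# cover
movep((.674,-.0,.27),down(np.radians(-3)))
im,d,T=snap('w6'); print(sense()['position'])
E
```

```text
at [0.4866 0.1865 0.0598] contact False [-0.6 -0.5  0.3]
gap 0.03629172708298246
gap up 0.03609995369316199 22.6833
placed [0.4952 0.1538 0.0601] True [-1.  -0.4  6. ]
t 25.5083
(np.float64(316.4), np.float64(153.9)) 844 [0.4951 0.1544 0.046 ] [-0.00015178  0.04537296]
(np.float64(316.2), np.float64(205.6)) 629 [0.5003 0.0912 0.046 ] [-0.00045911 -0.01802122]
[0.67256002 0.00278691 0.26984722]
```

View pics/w5.png

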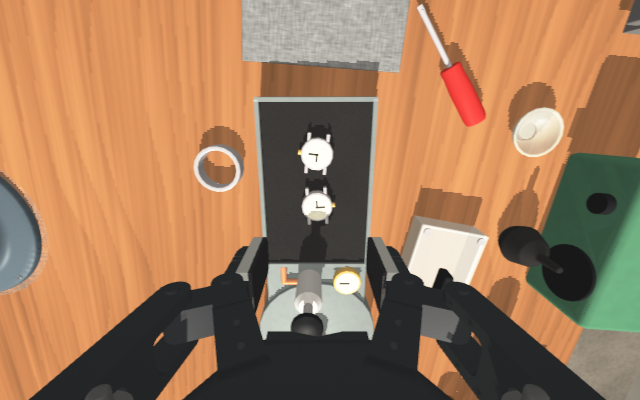

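View pics/w6.png

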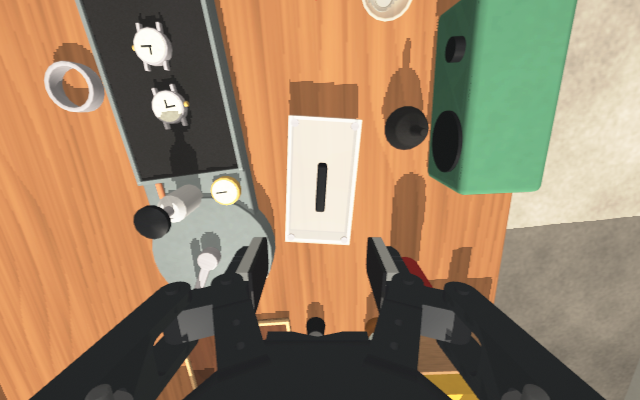

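```bash
python3 - <<'E'
from h import *
im,d=load('w6'); T=wristT(sense())
hsv=cv2.cvtColor(im,cv2.COLOR_RGB2HSV)
def q(m,b,z):
    k=np.zeros_like(m);k[b[1]:b[3],b[0]:b[2]]=1;m=m*k
    cs,_=cv2.findContours(m,cv2.RETR_EXTERNAL,cv2.CHAIN_APPROX_NONE);c=max(cs,key=cv2.contourArea)
    w=np.array([toworld('wrist',*p[0],z=z,T=T)[:2] for p in c],np.float32)*1000
    print(cv2.minAreaRect(w)); h=cv2.convexHull(c); return [ (p[0],toworld('wrist',*p[0],z=z,T=T)[:2].round(4)) for p in cv2.approxPolyDP(h,6,True)]
print(q((hsv[:,:,2]<70).astype(np.uint8),(305,150,340,225),.059))
print(q(((hsv[:,:,1]<60)&(hsv[:,:,2]>140)).astype(np.uint8),(280,105,370,250),.035))
E
```

```text
((676.9163818359375, -12.912925720214844), (60.173248291015625, 10.218507766723633), 84.05548858642578)
[(array([324, 163], dtype=int32), array([0.6819, 0.0168])), (array([317, 210], dtype=int32), array([ 0.6708, -0.0425]))]
((676.8299560546875, -15.606056213378906), (170.58010864257812, 90.31407165527344), 83.9557876586914)
[(array([290, 115], dtype=int32), array([0.6432, 0.0734])), (array([361, 120], dtype=int32), array([0.7297, 0.0634])), (array([348, 244], dtype=int32), array([ 0.7115, -0.1042])), (array([285, 240], dtype=int32), array([ 0.6235, -0.0939]))]
```

```bash
python3 - <<'E'
from h import *
p=toworld('top',357.2,214.8,z=.126);print('plunger',p, rot2(YAW).T@(p[:2]-BED)+[0,.1065])
p=toworld('top',310+350/4.6,130+376/4.6,z=.056);print('pivot',p, rot2(YAW).T@(p[:2]-BED)+[0,.1065])
p=toworld('top',310+437/4.6,130+408/4.6,z=.093);print('grip top',p, rot2(YAW).T@(p[:2]-BED)+[0,.1065])
th=np.radians(-6)
command_gripper(.03)
movep((.6769,-.0140,.13),down(th))
f=move_l((.6769,-.0140,.0645),feed=.06,until_force=8)
print(f,sense()['position'])
im,d,T=snap('w7')
E
```

```text
plunger [ 0.49984162 -0.02532906  0.126     ] [-0.01120279 -0.02756333]
pivot [ 0.51673179 -0.1106443   0.056     ] [-0.00188808 -0.11403416]
grip top [ 0.49060604 -0.15628979  0.093     ] [-0.03193035 -0.15720274]
False [ 0.67723173 -0.01387622  0.06500908]
```

View pics/w7.png

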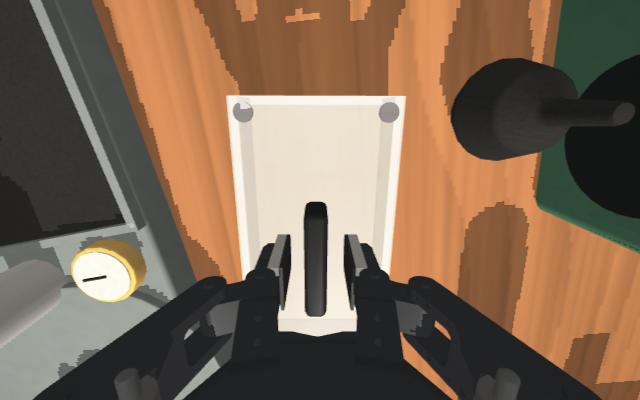

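```bash
python3 - <<'E'
from h import *
p0=np.array(sense()['position'])
command_gripper(0,60);print('gap',sense()['finger_gap'])
zg=sense()['position'][2];print(zg)
move_l((p0[0],p0[1],.23),feed=.2)
c=bedp(0,0)
move_l((c[0],c[1],.23),down(YAW),feed=.15)
snap('s1','side')
move_l((c[0],c[1],.125),feed=.12)
f=move_l((c[0],c[1],zg+.034-.005),feed=.03,until_force=5)
print(f,sense()['position'],sense()['wrist_force'],sense()['finger_gap'])
command_gripper(.04)
move_l((c[0],c[1],.25),feed=.15)
print(sense()['time_s'])
movep((c[0],c[1]+.02,.3),down(YAW));snap('w8')
E
```

```text
gap 0.010194333818706804
0.06511892143616506
True [0.49896682 0.10911808 0.09906816] [-0.19526225 -0.27464983  4.81922433] 0.010452071373338988
35.4
```

View pics/w8.png

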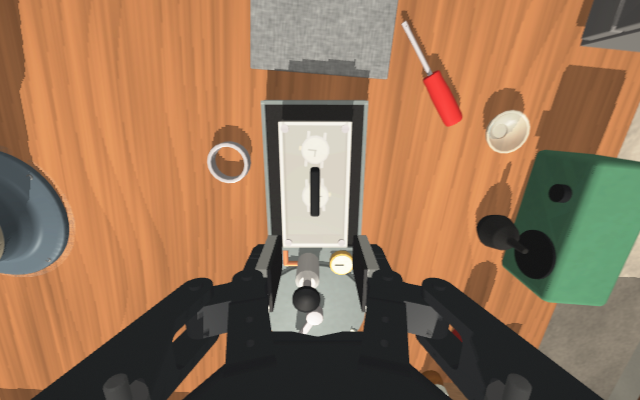

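```bash
python3 - <<'E'
from h import *
movep((.51,-.2,.27),down(YAW));im,d,T=snap('w9');snap('t9','top')
np.savez('pics/T9.npz',R=T[0],o=T[1])
E
```

```text
(no output)
```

View pics/w9.png

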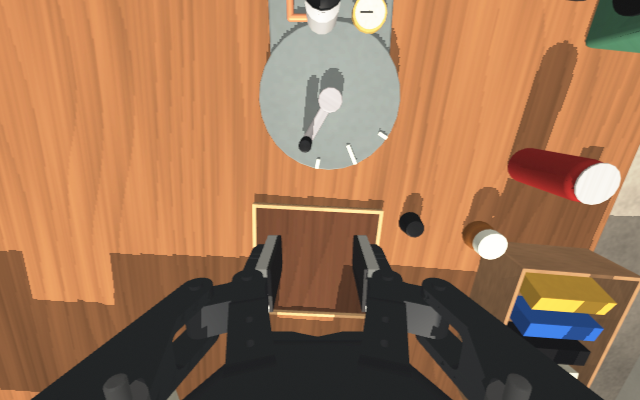

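View pics/t9.png

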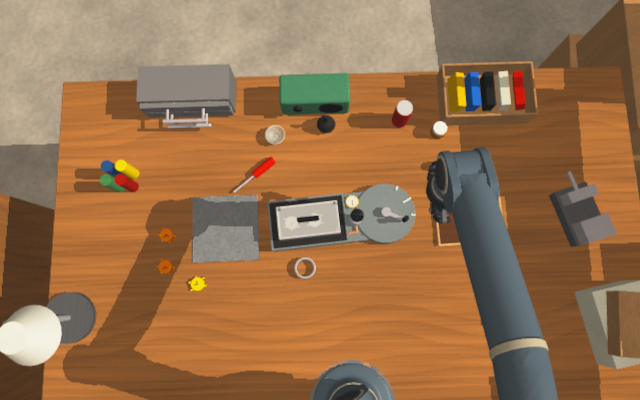

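```bash
python3 - <<'E'
from h import *
im,d=load('w9');t=np.load('pics/T9.npz');T=(t['R'],t['o'])
c=cv2.resize(im[0:190,240:420],None,fx=4,fy=4,interpolation=cv2.INTER_CUBIC);cv2.imwrite('pics/c9.png',c[:,:,::-1])
hsv=cv2.cvtColor(im,cv2.COLOR_RGB2HSV)
own=lambda p:(rot2(YAW).T@(p[:2]-BED)+[0,.1065]).round(4)
# drum rim: non-wood pixels
m=((hsv[:,:,1]<70)).astype(np.uint8);m[:,:255]=0;m[:,405:]=0;m[:60]=0;m[175:]=0
m=cv2.morphologyEx(m,cv2.MORPH_CLOSE,np.ones((25,25)));cs,_=cv2.findContours(m,cv2.RETR_EXTERNAL,cv2.CHAIN_APPROX_NONE);c=max(cs,key=cv2.contourArea)
w=np.array([toworld('wrist',*p[0],z=.036,T=T)[:2] for p in c if p[0][1]>64 and p[0][1]<172])
A=np.c_[2*w,np.ones(len(w))];s=np.linalg.lstsq(A,(w**2).sum(1),rcond=None)[0];r=np.sqrt(s[2]+s[0]**2+s[1]**2)
ctr=s[:2];print('drum',ctr,r,own(ctr))
# dark grip
m=((hsv[:,:,2]<75)).astype(np.uint8)
k=np.zeros_like(m);k[130:160,290:325]=1;v,u=np.nonzero(m*k);print('dark px',u.min(),u.max(),v.min(),v.max(),len(u))
for uv in [(305,144),(u.mean(),v.mean())]: 
    for z in(.077,.093):
        p=toworld('wrist',*uv,z=z,T=T);print(uv,z,p,own(p))
# ribs
m=((hsv[:,:,2]>215)&(hsv[:,:,1]<40)).astype(np.uint8);k=np.zeros_like(m);k[120:172,308:395]=1
n,l,st,ce=cv2.connectedComponentsWithStats(m*k)
for i in range(1,n):
    if st[i,4]>8:
        p=toworld('wrist',*ce[i],z=.038,T=T);o=own(p)-own(ctr);print('rib',ce[i],st[i,4],np.degrees(np.arctan2(o[1],o[0]))%360,np.hypot(*o))
E
```

```text
drum [ 0.51763866 -0.11070167] 0.08359174247560064 [-0.001  -0.1142]
dark px 299 311 136 150 149
(305, 144) 0.077 [ 0.49418358 -0.16044504  0.077     ] [-0.0287 -0.1617]
(305, 144) 0.093 [ 0.49466976 -0.15849979  0.093     ] [-0.0281 -0.1598]
(np.float64(305.1543624161074), np.float64(143.43624161073825)) 0.077 [ 0.49430476 -0.15981307  0.077     ] [-0.0286 -0.161 ]
(np.float64(305.1543624161074), np.float64(143.43624161073825)) 0.093 [ 0.49478469 -0.15790036  0.093     ] [-0.0279 -0.1592]
rib [316.65263158 125.72631579] 95 243.5116499544974 0.03340688551780906
rib [382.225 135.3  ] 40 328.1660905214691 0.07792079311711347
rib [350.98795181 154.25301205] 83 293.84735479437023 0.0707393101464808
rib [317.12820513 163.51282051] 39 259.57013997091883 0.0778869051895118
```

View pics/c9.png

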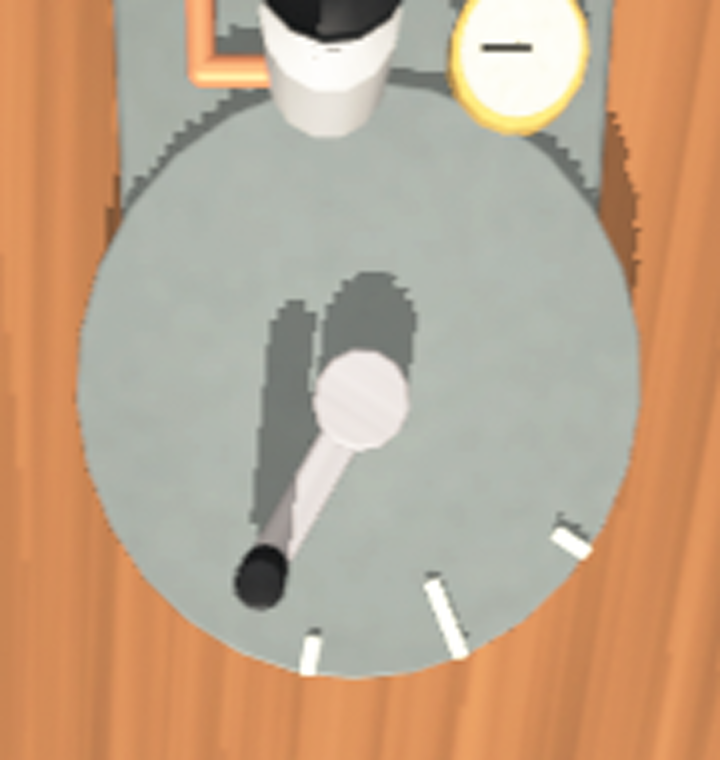

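```bash
cat >> h.py <<'E'
PIV=np.array([.5176,-.1107])
def gripxy(q,r=.055):
    a=YAW+3.927+q; return PIV+r*np.array([np.cos(a),np.sin(a)])
def lth(q): return YAW+3.927+q+np.pi/2-2*np.pi
def swing(q0,q1,z=.086,n=None,lim=None):
    n=n or max(2,int(abs(q1-q0)/.12)+1)
    for q in np.linspace(q0,q1,n+1)[1:]:
        f=move_l((*gripxy(q),z),down(lth(q)),feed=.05,until_force=lim)
        if f: print('force stop at',q,sense()['wrist_force']);return q
    return q1
def qmeas():
    p=np.array(sense()['position'])[:2]-PIV;return (np.arctan2(p[1],p[0])-YAW-3.927)%(2*np.pi),np.hypot(*p)
E
python3 - <<'E'
from h import *
q0=.25
command_gripper(.04)
movep((*gripxy(q0),.16),down(lth(q0)))
f=move_l((*gripxy(q0),.086),feed=.06,until_force=6);print(f,sense()['position'])
command_gripper(0,25);print('gap',sense()['finger_gap'],qmeas())
swing(q0,1.2)
print(qmeas(),sense()['wrist_force'],sense()['finger_gap'])
command_gripper(.04)
q=1.2
move_l((*gripxy(q),.2),feed=.15)
movep((.51,-.2,.27),down(YAW));im,d,T=snap('w10');print(sense()['time_s'])
c=cv2.resize(im[0:190,240:420],None,fx=4,fy=4,interpolation=cv2.INTER_CUBIC);cv2.imwrite('pics/c10.png',c[:,:,::-1])
E
```

```text
False [ 0.49410926 -0.16034837  0.08637567]
gap 0.013396336606769418 (np.float64(0.2518144418729751), np.float64(0.055035915437578506))
(np.float64(1.206968632387234), np.float64(0.0548538282173872)) [0.71540415 0.67571128 5.11157738] 0.013190067347624958
43.775
```

View pics/c10.png

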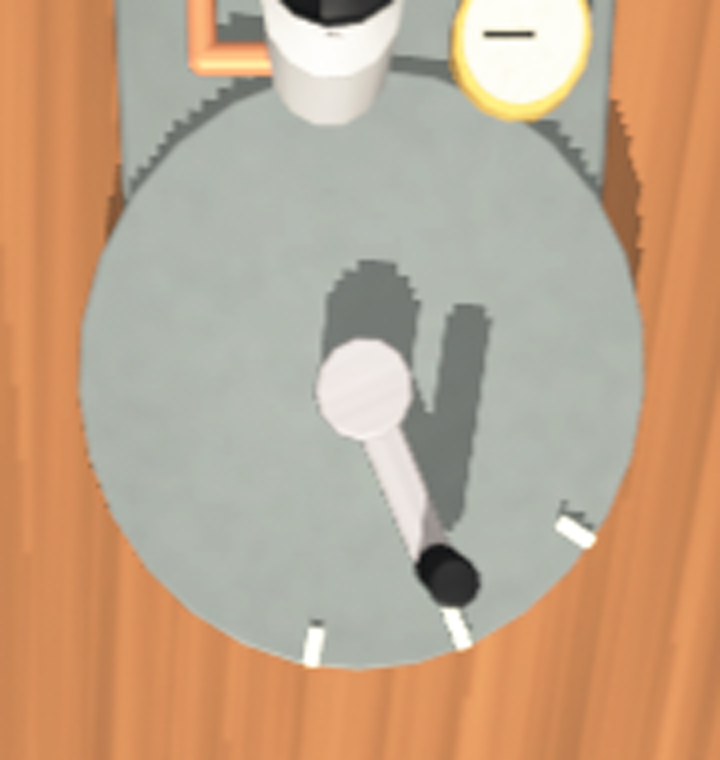

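```bash
python3 - <<'E'
from h import *
im,_=load('side0');cv2.imwrite('pics/c11.png',cv2.resize(im[210:290,270:350],None,fx=7,fy=7,interpolation=cv2.INTER_CUBIC)[:,:,::-1])
movep((.50,-.08,.32),down(YAW));im,d,T=snap('w11')
hsv=cv2.cvtColor(im,cv2.COLOR_RGB2HSV)
np.savez('pics/T11.npz',R=T[0],o=T[1]);print(proj('wrist',(.4998,-.0253,.126),T))
E
```

```text
(np.float64(321.2563884869683), np.float64(130.65400995390388))
```

View pics/w11.png

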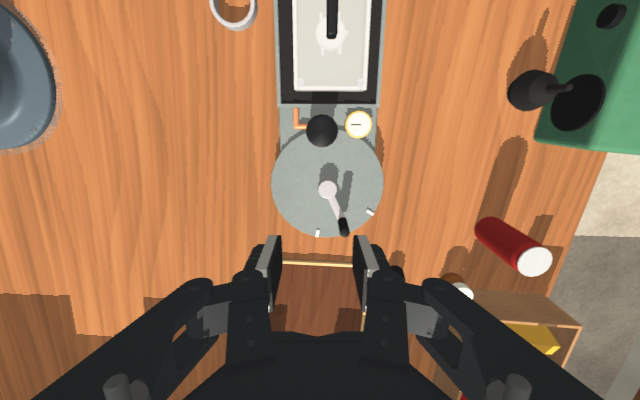

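View pics/c11.png

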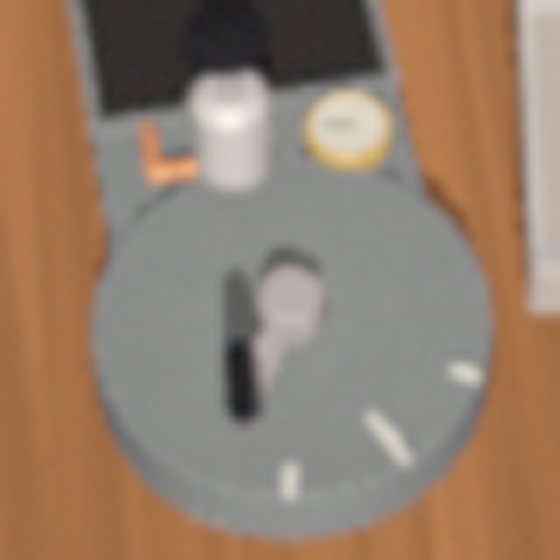

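```bash
python3 - <<'E'
from h import *
x,y=.4998,-.0253
command_gripper(0,30)
movep((x,y,.18),down(YAW))
f=move_l((x,y,.156),feed=.1)
print('c1',move_l((x,y,.140),feed=.03,until_force=3),sense()['position'][2],sense()['wrist_force'])
print('c2',move_l((x,y,.122),feed=.03,until_force=22),sense()['position'][2],sense()['wrist_force'])
sleep(.3);print(sense()['position'][2],sense()['wrist_force'])
E
```

```text
c1 True 0.1468274424126618 [-0.27602583  0.19923063  4.39897395]
c2 True 0.12935907016582784 [-3.78847747 -1.40243097 11.7085184 ]
0.1294212643536905 [-4.30425531 -1.35658494 11.87399454]
```

```bash
python3 - <<'E'
from h import *
x,y=.4998,-.0253
for z in (.128,.1265,.125):
    f=move_l((x,y,z),feed=.01,until_force=15);sleep(.15)
    print(f,sense()['position'],sense()['wrist_force'],sense()['finger_gap'])
    if sense()['wrist_force'][2]>25: break
E
```

```text
False [ 0.50049185 -0.0252475   0.12920869] [-1.71178937 -0.72865611 11.68510936] -0.00029510444401422125
True [ 0.50055336 -0.02519413  0.12962178] [-4.35202107 -2.1755925  10.7730973 ] 0.00025475022013531643
True [ 0.50054137 -0.02514987  0.12963262] [-3.37817468 -0.58083153 12.43610187] 6.92532615015082e-05
```

```bash
python3 - <<'E'
from h import *
x,y=.4998,-.0253
move_l((x,y,.1285),feed=.01);sleep(.3)
print(sense()['position'],sense()['wrist_force'])
move_l((x,y,.18),feed=.05);print(sense()['wrist_force'],sense()['time_s'])
q=1.2
command_gripper(.04)
move_l((x,y,.22),feed=.1)
movep((*gripxy(q),.17),down(lth(q)))
print(move_l((*gripxy(q),.086),feed=.06,until_force=6))
command_gripper(0,25);print('gap',sense()['finger_gap'],qmeas())
swing(1.2,0.06)
print(qmeas(),sense()['wrist_force'])
f=swing(.06,-.05,n=2,lim=15)
print(qmeas(),sense()['wrist_force'],sense()['time_s'])
E
```

```text
[ 0.50045451 -0.02516472  0.12966525] [-2.67204658 -0.82091597 11.55536503]
[-0.41144757 -0.56603497  0.62248661] 50.1917
False
gap 0.013279060085208147 (np.float64(1.2033151641011015), np.float64(0.05512975350409483))
(np.float64(0.05984311209051185), np.float64(0.05535165584131061)) [-1.26803339 -1.87426148  8.2707867 ]
(np.float64(6.276022634913431), np.float64(0.05522759918356087)) [ 3.80857764 -4.82478305  2.08850167] 57.0
```

```bash
python3 - <<'E'
from h import *
command_gripper(.04)
p=sense()['position'];move_l((p[0],p[1],.2),feed=.15)
movep((.51,-.17,.30),down(YAW));im,d,T=snap('w12');print(sense()['time_s'])
hsv=cv2.cvtColor(im,cv2.COLOR_RGB2HSV)
E
```

```text
59.1583
```

View pics/w12.png

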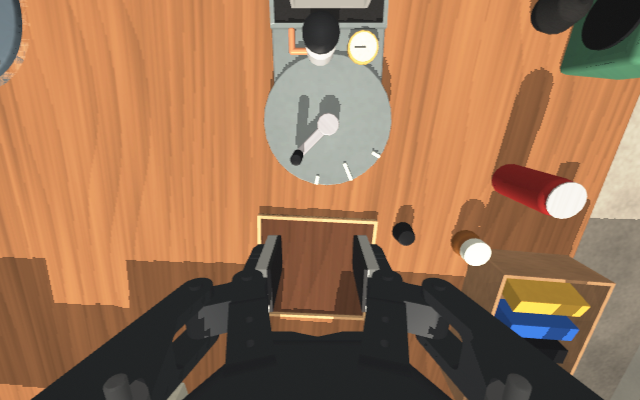

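```bash
python3 - <<'E'
from h import *
p=toworld('wrist',296,157,z=.093,T=wristT(sense()))[:2]-PIV;print('q',(np.arctan2(p[1],p[0])-YAW-3.927)%(2*np.pi),np.hypot(*p))
c=bedp(0,0)
command_gripper(.03)
movep((c[0],c[1]-.03,.27),down(YAW));im,d,T=snap('w13')
hsv=cv2.cvtColor(im,cv2.COLOR_RGB2HSV)
m=(hsv[:,:,2]<70).astype(np.uint8)
u,v=map(int,proj('wrist',(c[0],c[1],.093),T));k=np.zeros_like(m);k[v-40:v+40,u-15:u+15]=1;m*=k
cs,_=cv2.findContours(m,cv2.RETR_EXTERNAL,cv2.CHAIN_APPROX_NONE);q=max(cs,key=cv2.contourArea)
w=np.array([toworld('wrist',*p[0],z=.093,T=T)[:2] for p in q],np.float32)*1000
print(cv2.minAreaRect(w),c,(u,v))
E
```

```text
q 6.251697438484514 0.05217609917408631
((499.4388122558594, 107.48565673828125), (9.816244125366211, 58.421382904052734), 4.989328861236572) [0.4992 0.1092] (318, 152)
```

View pics/w13.png

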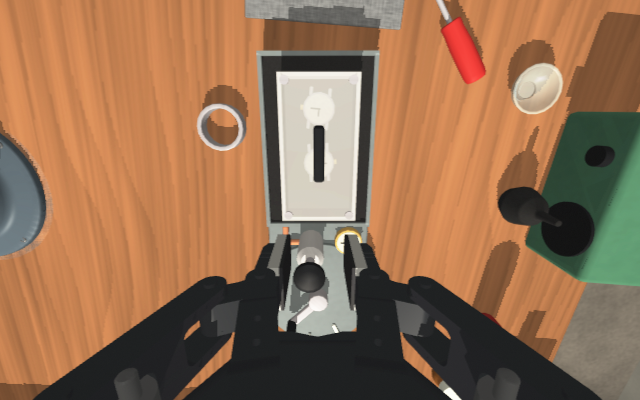

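Cover is in place and the lever reads vented. Now I lift the cover and stand it back at its starting spot.

```bash
python3 - <<'E'
from h import *
c=np.array([.4992,.1085])
movep((*c,.17),down(YAW))
f=move_l((*c,.0993),feed=.08,until_force=8);print(f,sense()['position'])
command_gripper(0,60);print('gap',sense()['finger_gap'])
move_l((*c,.23),feed=.12);print('gap',sense()['finger_gap'])
t=(.6769,-.0140)
move_l((*t,.23),down(np.radians(-6)),feed=.15)
move_l((*t,.09),feed=.12)
f=move_l((*t,.060),feed=.03,until_force=5)
print(f,sense()['position'],sense()['wrist_force'])
command_gripper(.04)
move_l((*t,.2),feed=.15)
movep((*bedp(0,-.01),.25),down(YAW));im,d,T=snap('w14');print(sense()['time_s'])
for c,a in dials(im):
    p=toworld('wrist',*c,z=.046,T=T)
    if abs(p[0]-.5)<.06 and abs(p[1]-.11)<.1 and 300<a: print(c,a,p.round(4), rot2(YAW).T@(p[:2]-BED))
E
```

```text
False [0.49952766 0.10874758 0.0996626 ]
gap 0.010681799214971277
gap 0.010534994807178467
True [ 0.67663491 -0.01409983  0.06607555] [-0.841291    0.66218004  4.90162414]
69.55
(np.float64(315.4), np.float64(126.9)) 924 [0.4954 0.1542 0.046 ] [0.00016768 0.04517119]
(np.float64(315.3), np.float64(181.5)) 673 [0.5007 0.0911 0.046 ] [-0.00014223 -0.01819766]
```

View pics/w14.png

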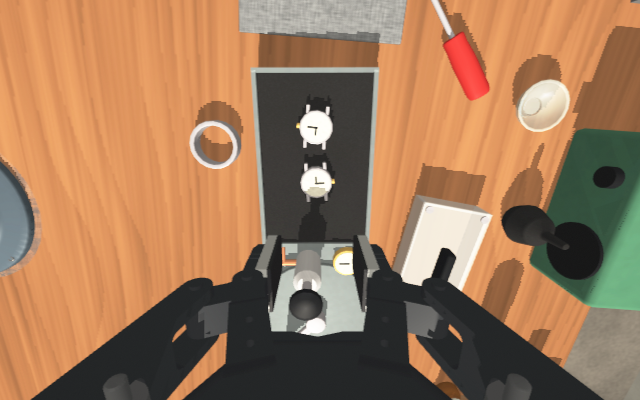

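```bash
python3 - <<'E'
from h import *
for w,t in [((.5007,.0911),(.52,-.39)),((.4954,.1542),(.52,-.315))]:
    movep((*w,.2),down(YAW))
    z=pick(w,YAW,z=.0595)
    place(t,np.radians(2),z-.030)
movep((.52,-.40,.27),down(np.radians(2)));im,d,T=snap('w15');print(sense()['time_s'])
for c,a in dials(im):
    p=toworld('wrist',*c,z=.016,T=T)
    if abs(p[0]-.52)<.1 and abs(p[1]+.35)<.1 and 300<a: print(c,a,p.round(4))
E
```

```text
at [0.501  0.0912 0.0598] contact False [ 0.1 -0.2  0.9]
gap 0.03640672011301001
gap up 0.03627401325598556 72.8333
placed [ 0.5197 -0.39    0.0302] True [-0.9 -0.3  4.8]
t 77.45
at [0.4956 0.1544 0.0598] contact False [-0.4 -0.5 -0.8]
gap 0.03644020954802648
gap up 0.036694840997497674 82.325
placed [ 0.5198 -0.3151  0.0302] True [-1.1 -0.7  5.4]
t 86.9083
87.475
(np.float64(362.9), np.float64(69.8)) 515 [ 0.5717 -0.2763  0.016 ]
(np.float64(319.5), np.float64(101.4)) 814 [ 0.52   -0.3148  0.016 ]
(np.float64(317.3), np.float64(161.0)) 676 [ 0.5199 -0.3908  0.016 ]
```

View pics/w15.png

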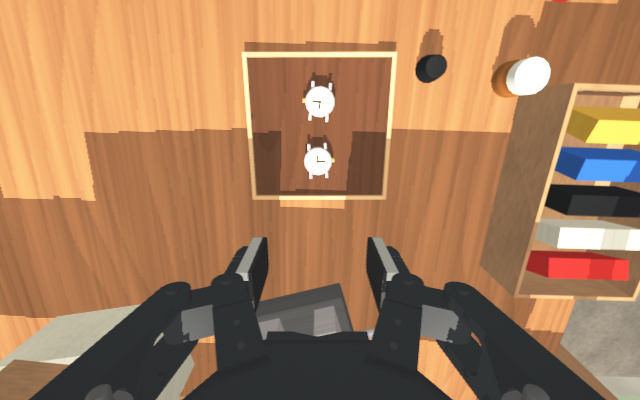

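Both watches lie flat in the tray, at pixels (319,101) and (317,161). One last look from the top and side cameras with the arm out of the way.

```bash
python3 - <<'E'
from h import *
move_joints([1.152, 0.469, -0.049, 1.532, 0.024, 1.141, -0.082])
im,d,_=snap('t16','top');snap('s16','side')
for c,a in dials(im,(432,176,506,246)): print(c,a,toworld('top',*c,z=.016).round(4))
cv2.imwrite('pics/c16.png',cv2.resize(im[100:280,180:520],None,fx=2.3,fy=2.3)[:,:,::-1])
E
```

```text
(np.float64(456.0), np.float64(210.5)) 121 [ 0.521  -0.3154  0.016 ]
(np.float64(482.7), np.float64(209.9)) 115 [ 0.5207 -0.3916  0.016 ]
```

View pics/c16.png

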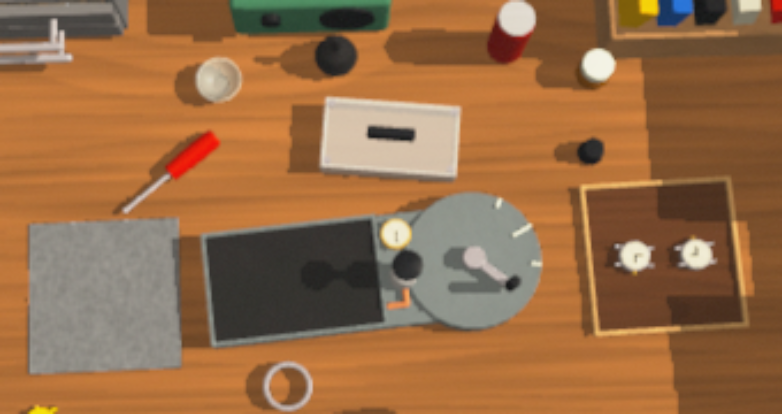

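```bash
python3 - <<'E'
from h import *
p=toworld('top',180+512/2.3,100+283/2.3,z=.093)[:2]-PIV;print('q',(np.arctan2(p[1],p[0])-YAW-3.927+np.pi)%(2*np.pi)-np.pi,np.hypot(*p))
print(finish_job())
E
```

```text
q -0.0904540527800144 0.05455286054958814
the job is handed in; nothing more can be done
None
```

The leak test is done and the job is handed in, at about 88 s of the 210 s. There were two watches on the pad. `finish_job()` gives no verdict, so this rests on my own checks.

- **Loading:** both watches were laid on the bed. One was then knocked to 78 mm along the bed, so I moved it back to 45 mm and checked it before setting the cover down.
- **Valve and cover:** I turned the lever to the middle rib (about 1.2 rad) and back to its vent stop after pumping. Then I stood the cover back in its starting spot and put both watches in the tray.
- **Last checks:** both watches look flat in the tray, within 40 mm of its centre. The cover is upright on the bench about 215 mm from the bed centre, the plunger is up, and nothing else has visibly moved.

- **Lever angle disagreed slightly:** while I held it at the stop it read about -0.007 rad. Two later camera estimates gave about -0.03 and -0.09 rad. The stop is at 0, so I take the negative values as image error.
- **Plunger stop was judged indirectly:** the tool tripped the 22 N force limit about where I calculated the stop to be, at roughly 21–22 mm of travel. While it was held there the steady force read only about 12 N, which is close to the spring force alone.

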